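# Clamp the tube against its flange for tack welding

### The arm

A 7-joint arm with a two-finger parallel gripper is mounted at the origin on the work surface. World frame = base frame: x ahead of the robot, y to its left, z up, the work surface at z = 0. Lengths are in m, angles in rad, forces in N, time in s.
With the tool pointing down it reaches from about 0.4 to 0.875 m from the base axis. Payload 19.3 kg.
Tool frame: the origin (TCP) lies between the finger pads, 19 mm behind the fingertips; this is the grasp point; z points along the fingers, y is the line along which they close (so a half turn about z gives the same grasp; the last joint's range is limited). The gripper opens to 85 mm and grips with 20 to 120 N. Pads are 22 mm wide; open, the fingers measure 114 mm over their backs; the gripper's body (76 mm by 85 mm) begins 54 mm behind the grasp point. The pads swing forward as they close: fully open they stand 13 mm farther back than shut.
Start: joints at [-1.406, 0.521, -0.036, 1.599, 0.021, 1.021, -0.113], TCP at [0.145, 0.608, 0.25] pointing down, gripper open.
Joint ranges: [-2.91, 2.91], [-0.3, 2.13], [-1.5, 1.42], [0.17, 2.43], [-1.26, 4.41], [0.16, 1.93], [-2.52, 2.52]. Speed limits (rad/s): [1.89, 1.89, 2.39, 2.39, 3.01, 3.01, 3.01].

### API

Orientations are given as [roll, pitch, yaw] about the fixed x, y, z axes, in that order (R = Rz(yaw) Ry(pitch) Rx(roll)).
In Python, from workcell import bot, grab_frame, regions_of gives the robot as it stands. The module is installed in compiled form; this text tells all that it offers.
- The arm moves only by the tool play_rows, never from a script. Its argument "plan" is a list of rows, each a list of 3 entries, a list of its own where there are three numbers: the shift along the tool's x, y, z in units of 2.5 cm (1.0 is 2.5 cm), then the turn, a rotation vector about the tool's x, y, z in units of 0.15 rad (1.0 is 0.15 rad), then the closure, from -1 (fully open) to 1 (shut). In form: [[[tx, ty, tz], [rx, ry, rz], jaw], ...]. A call has 1 to 20 rows; each row shifts and turns the commanded pose from where the row before left it, along the tool's axes as they then stand; what a row does not reach is not made up. A row lasts 1/8 s, in which the tool goes at most 62.5 mm and 10.7 degrees, less where a joint would pass 70% of its speed; a pose out of reach is approached as far as the arm can. A call with a number of a shift or a turn outside -1 to 1 is refused whole. A call with a gripper value outside its range is refused whole. The fingers move at their own pace and stop on an object; "newtons" is the grip in N (left out, the last holds). Time passes only in rows, so rows that do not move let the fingers close. It gives the time, the measured TCP pose, the force, the opening and the grip force at its end, in the units of the state.
- bot.observe(): the state, without advancing time (a new reading comes with each control period).
- grab_frame(name): name is "scene" or "top"; returns a dict with "pixels" (400x640x3 uint8, red, green, blue), "depth" (400x640 float32, m along the optical axis (not along the pixel's ray), 0 where there is no reading), "camera_matrix" (3x3 intrinsics, pixels), "R" (3x3) and "t" (3): a world point X has camera coordinates R X + t. Camera axes: x right, y down, z forward; pixel columns grow to the right and rows downward; lengths in m; the calibration is good to about 2 mm. A picture is of the moment at which its call begins.
- bot.job_done(): hands the job in; it is judged then, once.
Trained networks look in the newest picture that a camera, given by its name, has taken for a name from the list of things; names that differ only in an ending like _2 or _b are one class to them, and where a whole thing is asked for, a point or a joint stands for the part that bears it (a point fixed in the world has none). Each returns a list of dicts, best first, with "p" (0 to 1); they miss things now and then, are a little off and sometimes report something else, mostly with a low value. They report only what shows in the picture. A call takes as long as a camera call.
- regions_of(thing, camera): "mask" (400x640 bool, what is visible of it) and "box" ([left, top, right, bottom] in pixels, round what is visible of it).
The state is a dict: "clock": time; "qpos": joint angles; "qd": joint speeds; "joint_efforts": joint torques, N m; "position": TCP position; "tool_rot": TCP orientation; "force": force on the tool from outside, world axes, zero at the start; "moment": the same for the moment, N m; "grip_width": finger opening in m; "finger_force": force on a finger pad.
Only numpy, scipy, OpenCV 4.12 (cv2) and the standard library are available. Lean on these libraries where they do the work, as an engineer would, in place of code of your own. Each camera call takes 0.05 s, during which the arm holds its last target. There are 200 camera calls.

### The job

Clamp the tube up for tack welding by pressing the red handles of the fixture's three toggle clamps fully down, one after the other, until each stays locked level: first the push clamp at the end of the tube, so that the tube is driven home against the flange, then the hold-down clamp next to the flange, last the other hold-down clamp. Only press on the handles, without taking them between the fingers; do not lift or push the tube by hand, and leave the bush, brush, square and spare flanges where they are.

Things in the scene. Friction and masses are not known exactly. Their poses are not given: they have to be found in the camera images.
- fixture: welding fixture, fixed: dark steel plate 230 (x) by 450 (y) by 16 mm; origin on the bench, 35 mm towards +y from the plate's middle. Tube line along its y at x = +70, 61 mm above the bench. From -y to +y: push clamp in line with the tube; two V-blocks, each with a hold-down clamp on its -x side (arm over the tube, handle to -x); flange on a stop block
- tube: loose straight steel tube, 25 mm diameter, 180 mm long, 0.2 kg, lying in the two V-blocks; origin on its axis at the end face towards the flange, tube along its own -y; it may be rolled about its axis. At the start it lies 5 to 12 mm short of the flange
- tube_tail (a point): centre of the tube's other end face, the one the push clamp's rubber-tipped plunger faces
- flange_face (a point): point on the flange (64 mm square, 8 mm thick, upright) where the tube's axis meets it; axes as the fixture's, the flange facing -y
- seat_clamp (a joint): handle of the push clamp, the toggle clamp at the tube's -y end; lever points to the fixture's -y. 0 = open, lever 0.95 rad above level; grows as it is pressed down (angle above level = 0.95 - value); 0.95 to its stop 0.98 = level, locked. Stays where left; resists about 0.22 N m (3 N at the grip point), slightly more near the end. Pressing drives the spring-backed rubber tip 20 mm to +y (6 N)
- joint_clamp (a joint): handle of the hold-down clamp next to the flange; lever points to the fixture's -x. 0 = open, lever 0.95 rad above level; grows as it is pressed down (angle above level = 0.95 - value); 0.95 to its stop 0.98 = level, locked. Stays where left; resists about 0.22 N m (3 N at the grip point), slightly more near the end. Pressing swings the arm down on the tube (7 N)
- outer_clamp (a joint): handle of the other hold-down clamp, 86 to 114 mm from the first towards -y; lever points to -x. 0 = open, lever 0.95 rad above level; grows as it is pressed down (angle above level = 0.95 - value); 0.95 to its stop 0.98 = level, locked. Stays where left; resists about 0.22 N m (3 N at the grip point), slightly more near the end. 
- seat_clamp_pivot (a point): axis of the fixed pin of the push clamp's lever. The lever reaches 96 mm from it along its own -x; y lies along the pin, z is normal to the lever's upper face (axes turn with the lever). Red plastic grip from 24 to 96 mm, 20 mm wide, 14 mm thick, centred on the lever line; steel neck before it
- seat_clamp_grip (a point): the place to press: middle of the upper face of the push clamp's red grip, 75 mm along the lever from the pin and 7 mm above its centre line. Moves with the lever; same axes as the pivot. Locked, it is 68 mm above the bench
- joint_clamp_pivot (a point): axis of the fixed pin of the hold-down clamp next to the flange's lever. The lever reaches 96 mm from it along its own -x; y lies along the pin, z is normal to the lever's upper face (axes turn with the lever). Red plastic grip from 24 to 96 mm, 20 mm wide, 14 mm thick, centred on the lever line; steel neck before it
- joint_clamp_grip (a point): the place to press: middle of the upper face of the hold-down clamp next to the flange's red grip, 75 mm along the lever from the pin and 7 mm above its centre line. Moves with the lever; same axes as the pivot. Locked, it is 83 mm above the bench
- outer_clamp_pivot (a point): axis of the fixed pin of the other hold-down clamp's lever. The lever reaches 96 mm from it along its own -x; y lies along the pin, z is normal to the lever's upper face (axes turn with the lever). Red plastic grip from 24 to 96 mm, 20 mm wide, 14 mm thick, centred on the lever line; steel neck before it
- outer_clamp_grip (a point): the place to press: middle of the upper face of the other hold-down clamp's red grip, 75 mm along the lever from the pin and 7 mm above its centre line. Moves with the lever; same axes as the pivot. Locked, it is 83 mm above the bench
- bush: bystander: loose steel bush, 34 mm diameter, 30 mm tall, standing on the base plate's free corner; origin under its centre
- wire_brush: bystander: hand wire brush lying on the bench beyond the fixture; origin under its middle
- square: bystander: steel try square, legs 120 and 112 mm, lying on the bench to the left; origin at the corner, underside
- flanges: bystander: stack of three spare flanges, 64 mm square, 24 mm high, on the bench to the right; origin under its centre

How it is judged:
By the outcome, as a careful person would: the job done as asked, in the order asked, and still so for the second after the job is handed in, with the robot touching nothing.
It also fails if it takes over 64 s, if anything falls off the work surface, if the arm or the gripper's body presses on something with over 40 N, if the wrist force passes 120 N, or if a joint passes its speed limit or range.

## Working session

There is one attempt and no reset: what is moved stays moved. The work goes in short steps, Python scripts to look and compute and a tool call to move; the robot and the scene stay as the last step left them, time stands still between calls to the robot, and variables do not carry over. Pictures are saved under pics/ and viewed, at most 10 in all, crops included, and the job is handed in when it is done.

Besides the shell and the picture viewer there is one more tool, called after ">>>" as name(argument=value, ...) on one line, values as JSON. play_rows: Moves the arm, as the interface text tells. Its arguments: {"type":"object","properties":{"plan":{"type":"array"},"newtons":{"type":"number"}},"required":["plan"]}

```bash
mkdir -p pics
cat > h.py <<'E'
import numpy as np, cv2
from workcell import bot, grab_frame, regions_of
def cloud(f):
    K=f["camera_matrix"];d=f["depth"];v,u=np.mgrid[:400,:640]
    c=np.stack([(u-K[0,2])/K[0,0]*d,(v-K[1,2])/K[1,1]*d,d],-1)
    return (c-f["t"])@f["R"]
E
python3 - <<'E'
from h import *
np.set_printoptions(precision=4,suppress=True)
s=bot.observe();print(s)
for c in("scene","top"):
    f=grab_frame(c);cv2.imwrite(f"pics/{c}0.png",f["pixels"][:,:,::-1]);P=cloud(f)
    print(c,"cam",-f["R"].T@f["t"])
    for n in("seat_clamp","joint_clamp","outer_clamp","seat_clamp_grip","tube","fixture","flange_face","bush"):
        for r in regions_of(n,c)[:3]:
            m=r["mask"]&(f["depth"]>0);q=P[m]
            print(n,round(r["p"],2),r["box"],m.sum(),np.median(q,0) if m.any() else"",*( (np.percentile(q,2,axis=0),np.percentile(q,98,axis=0)) if m.any() else ()))
E
```

```text
{'clock': 0.0, 'qpos': array([-1.4062,  0.522 , -0.0363,  1.6   ,  0.0212,  1.0211, -0.1128]), 'qd': array([-0.0008, -0.0002,  0.0013,  0.001 ,  0.0008,  0.0023, -0.0001]), 'joint_efforts': array([ -0.0007, -92.7137,   1.9799, -36.992 ,   0.0178,   0.0083,
         0.    ]), 'position': array([0.1454, 0.6075, 0.2494]), 'tool_rot': array([-3.1405,  0.0001,  2.9068]), 'force': array([-0.0253, -0.7353,  0.4961]), 'moment': array([ 0.0049, -0.0183,  0.0062]), 'finger_force': 0.0, 'grip_width': 0.08569051267567136}
scene cam [ 1.0403 -0.8026  0.7325]
seat_clamp 0.49 [275.3, 229.2, 298.9, 249.4] 166 [ 0.6049 -0.1584  0.1084] [ 0.5211 -0.1784  0.0147] [ 0.612  -0.0637  0.1391]
seat_clamp 0.17 [251.4, 227.2, 265.6, 245.8] 177 [ 0.4783 -0.1133  0.036 ] [ 0.4597 -0.1224  0.0149] [ 0.4915 -0.0925  0.0455]
joint_clamp 0.63 [308.7, 159.4, 327.2, 185.8] 181 [0.524  0.1461 0.1164] [0.4962 0.1372 0.0815] [0.5534 0.162  0.1475]
joint_clamp 0.33 [217.6, 180.9, 379.0, 295.5] 7128 [ 0.5941 -0.0929  0.0146] [ 0.4255 -0.2265  0.0021] [0.6961 0.1886 0.0904]
outer_clamp 0.49 [284.3, 171.2, 305.0, 201.7] 187
[... 1623 characters left out ...]
99.4] 216 [ 0.5985 -0.1437  0.1031] [ 0.5867 -0.1772  0.0461] [ 0.612  -0.106   0.1402]
seat_clamp_grip 0.56 [254.7, 167.2, 421.3, 267.0] 10402 [ 0.5456 -0.0273  0.0162] [ 0.4254 -0.2143  0.0085] [0.6795 0.221  0.0936]
tube 0.73 [281.1, 176.1, 348.4, 194.2] 506 [0.6391 0.0733 0.0706] [ 0.6162 -0.0115  0.0155] [0.6624 0.1598 0.0776]
fixture 0.79 [252.7, 167.1, 419.3, 268.5] 10357 [ 0.5463 -0.0248  0.0163] [ 0.426  -0.2135  0.0086] [0.6817 0.2209 0.094 ]
fixture 0.69 [284.0, 180.3, 345.5, 196.3] 512 [0.6392 0.0758 0.0706] [ 0.616  -0.0115  0.0179] [0.6643 0.1603 0.0787]
flange_face 0.61 [257.1, 163.7, 420.9, 265.8] 9930 [ 0.5441 -0.0288  0.0163] [ 0.4274 -0.2134  0.0093] [0.6773 0.2212 0.0933]
```

Run:
```python
from h import *
np.set_printoptions(precision=4,suppress=True)
F={c:grab_frame(c) for c in("scene","top")}
im=np.vstack([cv2.resize(F[c]["pixels"][y:y+170,x:x+220],None,fx=1.75*2*.99,fy=1.75*.99*2)[:300,:] if 0 else cv2.resize(F[c]["pixels"][y:y+150,x:x+300],(600,300)) for c,x,y in(("scene",150,150),("top",230,140))])
cv2.imwrite("pics/a.png",im[:,:,::-1])
for c,f in F.items():
    P=cloud(f);h=cv2.cvtColor(f["pixels"],cv2.COLOR_RGB2HSV)
    m=(((h[...,0]<8)|(h[...,0]>172))&(h[...,1]>130)&(h[...,2]>50)&(f["depth"]>0)).astype(np.uint8)
    n,l,st,ce=cv2.connectedComponentsWithStats(m)
    for i in range(1,n):
        if st[i,4]<40: continue
        q=P[l==i];q=q[q[:,2]>.05];
        if len(q)<20: continue
        mu=q.mean(0);w=np.linalg.svd(q-mu)[2];d=w[0]*np.sign(w[0][2])
        t=(q-mu)@d
        print(c,st[i],"mean",mu,"dir",d,"elev",np.arcsin(d[2]),"az",np.arctan2(d[1],d[0]),"ends",mu+d*np.percentile(t,1),mu+d*np.percentile(t,99))
    r=regions_of("tube",c)[0]["mask"]&(f["depth"]>0);q=P[r];q=q[q[:,2]>.066]
    a=np.polyfit(q[:,1],q[:,0],1);print("tube x=",a,"yaw",-np.arctan(a[0]),q[:,1].min(),q[:,1].max(),q[:,2].max())
    # plate top
    q=P[(f["depth"]>0)&(abs(P[...,2]-.016)<.004)&(P[...,0]>.35)&(P[...,0]<.78)&(abs(P[...,1])<.35)]
    print(cv2.minAreaRect((q[:,:2]*1000).astype(np.float32)))
```

```text
scene [310 160  15  21 127] mean [0.52   0.1471 0.123 ] dir [-0.6545  0.1403  0.7429] elev 0.8373998978160521 az 2.930370695191621 ends [0.5414 0.1425 0.0987] [0.4983 0.1517 0.1477]
scene [287 173  16  23 145] mean [0.5031 0.0459 0.1235] dir [-0.6274  0.118   0.7697] elev 0.878401358029689 az 2.9557061779965426 ends [0.5239 0.042  0.098 ] [0.4823 0.0499 0.149 ]
scene [276 229  19  16 127] mean [ 0.6028 -0.163   0.1163] dir [-0.1986 -0.5394  0.8183] elev 0.9584871682111336 az -1.9235154581718974 ends [ 0.6111 -0.1403  0.082 ] [ 0.5974 -0.1776  0.1386]
tube x= [0.1881 0.6306] yaw -0.18592318254963064 -0.01512363049858275 0.1585014825703688 0.07374890377426223
((594.440673828125, -11.58697509765625), (703.9935913085938, 309.2756042480469), 79.35143280029297)
top [387 192  21   8 139] mean [ 0.5967 -0.1542  0.117 ] dir [-0.1096 -0.5958  0.7957] elev 0.9200839294502029 az -1.7527626742311142 ends [ 0.6014 -0.129   0.0833] [ 0.5932 -0.1734  0.1425]
top [280 219  11  19 139] mean [0.515  0.1515 0.1314] dir [-0.6812  0.1138  0.7232] elev 0.8084542129854247 az 2.9760228732909777 ends [0.5416 0.147  0.1032] [0.4947 0.1549 0.1529]
top [318 225  10  18 134] mean [0.4975 0.0507 0.1327] dir [-0.6653  0.1225  0.7364] elev 0.8278048869000462 az 2.95946982763662 ends [0.5227 0.0461 0.1049] [0.4777 0.0544 0.1547]
tube x= [0.1774 0.6261] yaw -0.17558013409688542 -0.011875746890149103 0.16352175264989724 0.13467568720400752
((594.6978149414062, -12.25787353515625), (703.6500854492188, 312.4957275390625), 79.45719909667969)
```

View pics/a.png

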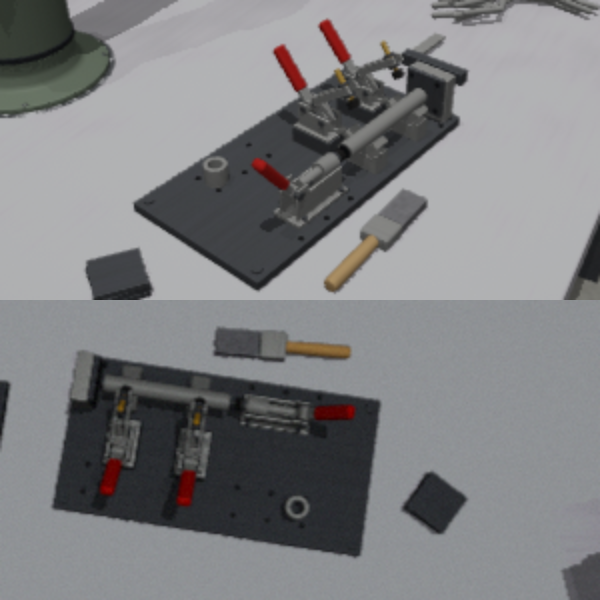

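View pics/scene0.png

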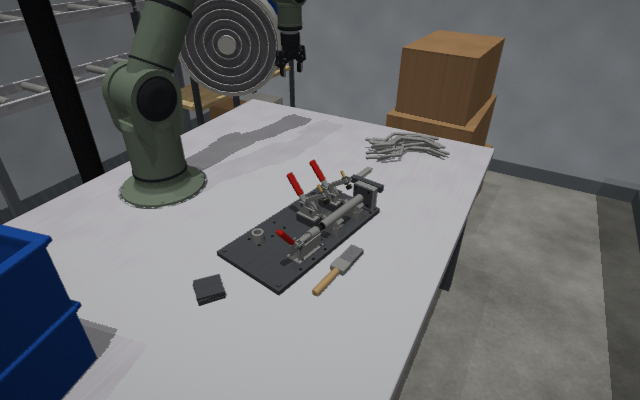

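The picture shows the three red levers, all open: push clamp at crop (333,412) in the top view, outer hold-down at (186,487) and joint hold-down at (110,477). The brush, the spare flanges and the bush at (296,507) are clear of the path. The measured pivots match the given heights, and the two hold-downs are 102 mm apart.

>>> play_rows(plan=[[[-0.8,-0.95,0],[0,0,-0.37],1],[[-0.8,-0.95,0],[0,0,0],1],[[-0.8,-0.95,0],[0,0,0],1],[[-0.8,-0.95,0],[0,0,0],1],[[-0.8,-0.95,0],[0,0,0],1],[[-0.8,-0.95,0],[0,0,0],1],[[-0.8,-0.95,0],[0,0,0],1],[[-0.8,-0.95,0],[0,0,0],1],[[-0.8,-0.95,0],[0,0,0],1],[[-0.8,-0.95,0],[0,0,0],1],[[-0.8,-0.95,0],[0,0,0],1],[[-0.8,-0.95,0],[0,0,0],1],[[-0.8,-0.95,0],[0,0,0],1],[[-0.8,-0.95,0],[0,0,0],1],[[-0.8,-0.95,0],[0,0,0],1],[[-0.8,-0.95,0],[0,0,0],1]], newtons=20)

```text
clock: 3.1
position: [0.3915, 0.1751, 0.2502]
tool_rot: [3.141, 0.0, 2.962]
force: [0.2, -0.0, 1.0]
grip_width: -0.0002
finger_force: 0.0
```

```bash
cat > g.py <<'E'
from h import *
from scipy.spatial.transform import Rotation as Ro
import sys
np.set_printoptions(precision=4,suppress=True)
yaw=-.18;L={"seat":(np.array([.603,-.1235,.061]),np.array([np.sin(yaw),-np.cos(yaw),0])),
"joint":(np.array([.5455,.1459,.076]),np.array([-np.cos(yaw),-np.sin(yaw),0])),
"outer":(np.array([.5289,.0450,.076]),np.array([-np.cos(yaw),-np.sin(yaw),0]))}
def tcp(c,a,s=.075,e=.012,tip=.019):
    # TCP pose so that the fingertip's outer edge (e*sin a inboard of centre) is on the upper face at s, lever angle a
    p,d=L[c];z=np.array([0,0,1.])
    return p+s*(np.cos(a)*d+np.sin(a)*z)+.007*(np.cos(a)*z-np.sin(a)*d)-(e*d if a>.1 else e*a/.1*d)+tip*z
def units(goal):
    s=bot.observe();R=Ro.from_euler("xyz",s["tool_rot"]).as_matrix()
    return s,R.T@(np.array(goal)-s["position"])/.025
if __name__=="__main__":
    c=sys.argv[1];s,_=units([0,0,0]);print(s["clock"],s["position"],s["tool_rot"],"F",s["force"],"w",s["grip_width"])
    prev=None
    for a in [float(x) for x in sys.argv[2:]]:
        g=tcp(c,a);u=units(g)[1];print(a,"goal",g,"units",u,"step",u-prev if prev is not None else"");prev=u
E
python3 g.py seat 1.15 .95 .8 .6 .4 .2 0
```

```text
3.1 [0.3915 0.1751 0.2502] [3.1412 0.0003 2.9622] F [ 0.2184 -0.048   1.0295] w -0.00017177957619329853
1.15 goal [ 0.6008 -0.1355  0.1513] units [-10.4545 -10.7356   3.9549] step 
0.95 goal [ 0.5984 -0.149   0.1451] units [-10.4541 -11.2831   4.2042] step [ 0.0004 -0.5475  0.2493]
0.8 goal [ 0.5967 -0.1582  0.1387] units [-10.4538 -11.6551   4.46  ] step [ 0.0003 -0.3721  0.2558]
0.6 goal [ 0.5948 -0.1687  0.1281] units [-10.4534 -12.0839   4.882 ] step [ 0.0004 -0.4288  0.422 ]
0.4 goal [ 0.5933 -0.177   0.1157] units [-10.453  -12.4204   5.3807] step [ 0.0004 -0.3364  0.4987]
0.2 goal [ 0.5922 -0.1826  0.1018] units [-10.4527 -12.651    5.9364] step [ 0.0003 -0.2306  0.5556]
0.0 goal [ 0.5896 -0.1973  0.087 ] units [-10.4521 -13.2466   6.5266] step [ 0.0006 -0.5956  0.5902]
```

>>> play_rows(plan=[[[-0.87,-0.93,0],[0,0,0],1],[[-0.87,-0.93,0],[0,0,0],1],[[-0.87,-0.93,0],[0,0,0],1],[[-0.87,-0.93,0],[0,0,0],1],[[-0.87,-0.93,0],[0,0,0],1],[[-0.87,-0.93,0],[0,0,0],1],[[-0.87,-0.93,0],[0,0,0],1],[[-0.87,-0.93,0],[0,0,0],1],[[-0.87,-0.93,0.5],[0,0,0],1],[[-0.87,-0.93,0.5],[0,0,0],1],[[-0.87,-0.93,0.5],[0,0,0],1],[[-0.87,-0.93,0.5],[0,0,0],1],[[0,0,0.5],[0,0,0],1],[[0,0,0.3],[0,0,0],1],[[0,0,0],[0,0,0],1]])

```text
clock: 4.97
position: [0.5977, -0.1442, 0.1797]
tool_rot: [3.141, -0.001, 2.963]
force: [0.9, -0.1, 0.3]
grip_width: -0.0001
finger_force: 0.0
```

```bash
python3 g.py seat  .95 .8 .6 .4 .2 0
python3 - <<'E'
from h import *
a=grab_frame("scene")["pixels"][170:290,220:380];b=grab_frame("top")["pixels"][140:260,310:470]
cv2.imwrite("pics/b.png",np.hstack([cv2.resize(a,(400,300),interpolation=2),cv2.resize(b,(400,300),interpolation=2)])[:,:,::-1])
E
```

```text
4.975 [ 0.5977 -0.1442  0.1797] [ 3.1413 -0.0008  2.9632] F [ 0.9421 -0.0719  0.3407] w -0.0001462543995227313
0.95 goal [ 0.5984 -0.149   0.1451] units [-0.0604 -0.1868  1.3863] step 
0.8 goal [ 0.5967 -0.1582  0.1387] units [-0.06   -0.5589  1.6421] step [ 0.0004 -0.372   0.2559]
0.6 goal [ 0.5948 -0.1687  0.1281] units [-0.0597 -0.9877  2.0641] step [ 0.0004 -0.4288  0.422 ]
0.4 goal [ 0.5933 -0.177   0.1157] units [-0.0595 -1.324   2.5629] step [ 0.0002 -0.3364  0.4988]
0.2 goal [ 0.5922 -0.1826  0.1018] units [-0.0596 -1.5546  3.1186] step [-0.0001 -0.2306  0.5557]
0.0 goal [ 0.5896 -0.1973  0.087 ] units [-0.0591 -2.1502  3.7088] step [ 0.0005 -0.5956  0.5903]
```

View pics/b.png

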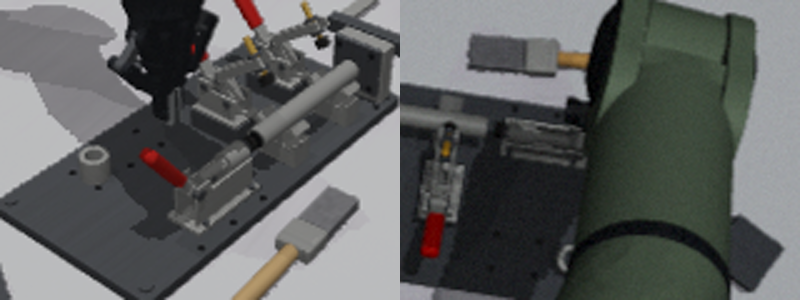

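The closed fingertips (scene crop 175,115) hang over the push-clamp grip (165,168). The lever is untouched, so I'm going down to contact and following the arc.

>>> play_rows(plan=[[[-0.06,-0.2,0.6],[0,0,0],1],[[0,0,0.5],[0,0,0],1],[[0,0,0.2],[0,0,0],1],[[0,-0.12,0.1],[0,0,0],1],[[0,-0.12,0.1],[0,0,0],1],[[0,-0.12,0.1],[0,0,0],1],[[0,-0.12,0.12],[0,0,0],1],[[0,-0.12,0.12],[0,0,0],1],[[0,0,0],[0,0,0],1]])

```text
clock: 6.2
position: [0.5959, -0.1655, 0.1338]
tool_rot: [-3.141, 0.0, 2.962]
force: [-1.1, 0.1, 0.3]
grip_width: -0.0001
finger_force: 0.0
```

```bash
python3 g.py seat .7 .6 .4 .2 0
```

```text
6.2 [ 0.5959 -0.1655  0.1338] [-3.1412  0.0001  2.9617] F [-1.0679  0.143   0.2721] w -0.00010222989544976337
0.7 goal [ 0.5957 -0.1637  0.1337] units [0.0226 0.0694 0.0071] step 
0.6 goal [ 0.5948 -0.1687  0.1281] units [ 0.0226 -0.1343  0.2289] step [ 0.0001 -0.2037  0.2219]
0.4 goal [ 0.5933 -0.177   0.1157] units [ 0.0227 -0.4704  0.7279] step [ 0.0001 -0.3361  0.499 ]
0.2 goal [ 0.5922 -0.1826  0.1018] units [ 0.0229 -0.7006  1.2837] step [ 0.0001 -0.2302  0.5558]
0.0 goal [ 0.5896 -0.1973  0.087 ] units [ 0.023  -1.2958  1.8744] step [ 0.0002 -0.5952  0.5906]
```

>>> play_rows(plan=[[[0,-0.07,0.12],[0,0,0],1],[[0,-0.07,0.12],[0,0,0],1],[[0,-0.08,0.12],[0,0,0],1],[[0,-0.08,0.12],[0,0,0],1],[[0,-0.08,0.12],[0,0,0],1],[[0,-0.08,0.13],[0,0,0],1]])

```text
clock: 6.95
position: [0.5939, -0.1765, 0.1155]
tool_rot: [-3.142, 0.0, 2.962]
force: [0.7, -0.7, 4.0]
grip_width: -0.0001
finger_force: 1.7
```

```bash
python3 g.py seat .4 .2 0
python3 - <<'E'
from h import *
f=grab_frame("scene");P=cloud(f);h=cv2.cvtColor(f["pixels"],cv2.COLOR_RGB2HSV)
m=((h[...,0]<8)|(h[...,0]>172))&(h[...,1]>130)&(h[...,2]>50)&(f["depth"]>0);m[:215]=0
q=P[m];q=q[(q[:,2]>.05)];print(len(q),np.percentile(q,[2,50,98],axis=0))
cv2.imwrite("pics/c.png",cv2.resize(f["pixels"][180:280,220:353],(798,600),interpolation=2)[:,:,::-1])
E
```

```text
6.95 [ 0.5939 -0.1765  0.1155] [-3.1415  0.0001  2.9622] F [ 0.6801 -0.7326  3.9827] w -5.13978199535229e-05
0.4 goal [ 0.5933 -0.177   0.1157] units [ 0.0213 -0.0224 -0.0042] step 
0.2 goal [ 0.5922 -0.1826  0.1018] units [ 0.0215 -0.2527  0.5515] step [ 0.0002 -0.2304  0.5557]
0.0 goal [ 0.5896 -0.1973  0.087 ] units [ 0.0219 -0.8481  1.142 ] step [ 0.0004 -0.5954  0.5905]
148 [[ 0.58219107 -0.20701093  0.07311796]
 [ 0.59964512 -0.18550878  0.09089844]
 [ 0.60843151 -0.1457163   0.10371038]]
```

View pics/c.png

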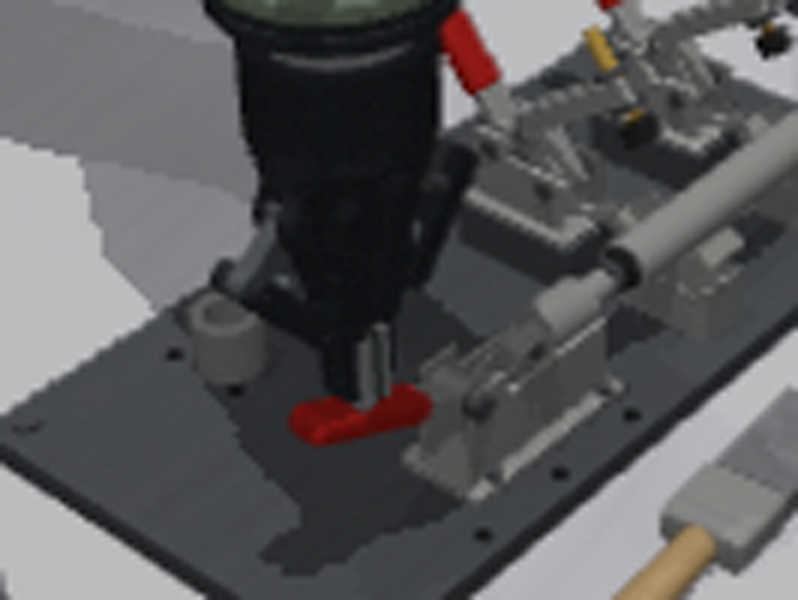

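The fingertips (crop 370,395) sit on the middle of the red grip, the lever is now at about 0.4 rad and the plunger is touching the tube end. I'll carry on pressing.

>>> play_rows(plan=[[[0,-0.08,0.13],[0,0,0],1],[[0,-0.08,0.13],[0,0,0],1],[[0,-0.08,0.13],[0,0,0],1],[[0,-0.08,0.13],[0,0,0],1],[[0,-0.08,0.13],[0,0,0],1],[[0,-0.06,0.13],[0,0,0],1],[[0,-0.05,0.13],[0,0,0],1],[[0,-0.05,0.12],[0,0,0],1],[[0,0,0.08],[0,0,0],1],[[0,0,0],[0,0,0],1]])

```text
clock: 8.25
position: [0.5912, -0.1903, 0.0878]
tool_rot: [-3.141, -0.0, 2.962]
force: [0.3, -0.1, -0.9]
grip_width: -0.0
finger_force: 0.0
```

>>> play_rows(plan=[[[0,0,0.04],[0,0,0],1],[[0,0,0.04],[0,0,0],1],[[0,0,0.02],[0,0,0],1]])

```text
clock: 8.62
position: [0.5913, -0.1904, 0.0855]
tool_rot: [-3.141, -0.0, 2.962]
force: [-2.3, -2.1, 2.2]
grip_width: 0.0001
finger_force: 1.4
```

>>> play_rows(plan=[[[0,0,0.03],[0,0,0],1],[[0,0,0],[0,0,0],1]])

```text
clock: 8.88
position: [0.5914, -0.1903, 0.0848]
tool_rot: [-3.141, 0.0, 2.962]
force: [-1.2, -2.0, 2.5]
grip_width: -0.0003
finger_force: 1.4
```

>>> play_rows(plan=[[[0,0,0.03],[0,0,0],1],[[0,0,0],[0,0,0],1]])

```text
clock: 9.12
position: [0.5915, -0.1902, 0.0845]
tool_rot: [-3.142, 0.0, 2.962]
force: [-3.3, -1.8, 11.7]
grip_width: 0.0003
finger_force: 5.8
```

>>> play_rows(plan=[[[0,0,0.03],[0,0,0],1],[[0,0,0],[0,0,0],1]])

```text
clock: 9.38
position: [0.5916, -0.1902, 0.0843]
tool_rot: [3.142, 0.001, 2.962]
force: [-6.7, 0.2, 20.2]
grip_width: -0.0002
finger_force: 10.5
```

>>> play_rows(plan=[[[0,0,-0.3],[0,0,0],1],[[0,0,-0.9],[0,0,0],1],[[0,0,-0.9],[0,0,0],1],[[0,0,-0.9],[0,0,0],1],[[0,0,-0.9],[0,0,0],1],[[0,0,-0.9],[0,0,0],1],[[0,0,-0.6],[0,0,0],1],[[0,0,0],[0,0,0],1]])

```text
clock: 10.38
position: [0.5918, -0.19, 0.2189]
tool_rot: [3.141, 0.001, 2.962]
force: [0.3, -0.9, 0.2]
grip_width: 0.0
finger_force: 0.0
```

```bash
python3 g.py joint .95 0
python3 - <<'E'
from h import *
np.set_printoptions(precision=4,suppress=True)
f=grab_frame("scene");P=cloud(f);h=cv2.cvtColor(f["pixels"],cv2.COLOR_RGB2HSV)
m=((h[...,0]<8)|(h[...,0]>172))&(h[...,1]>130)&(h[...,2]>50)&(f["depth"]>0);m[:215]=0
q=P[m];q=q[(q[:,2]>.05)];print(len(q),np.percentile(q,[2,50,98],axis=0))
r=regions_of("tube","scene")[0]["mask"]&(f["depth"]>0);q=P[r];q=q[q[:,2]>.066];print("tube y",q[:,1].min(),q[:,1].max())
cv2.imwrite("pics/d.png",cv2.resize(f["pixels"][165:265,260:393],(798,600),interpolation=2)[:,:,::-1])
E
```

```text
10.375 [ 0.5918 -0.19    0.2189] [3.1415 0.0014 2.9625] F [ 0.2961 -0.872   0.1783] w 3.302627421480143e-05
0.95 goal [0.52   0.1505 0.1601] units [ 5.2563 12.8905  2.3479] step 
0.0 goal [0.4717 0.1593 0.102 ] units [ 7.2222 12.8919  4.6684] step [1.9659 0.0014 2.3204]
209 [[ 0.5813 -0.2148  0.0545]
 [ 0.5961 -0.1846  0.0628]
 [ 0.6079 -0.1487  0.0666]]
tube y -0.007851140018101183 0.16722934437105882
```

View pics/d.png

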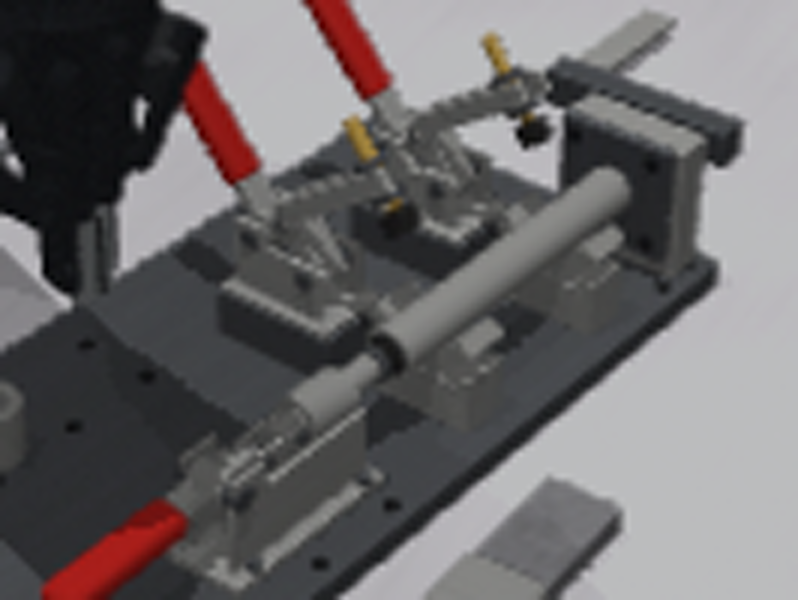

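The push-clamp lever at crop (115,550) lies level. The tube has moved about 8 mm and its end at (615,195) meets the flange. The joint clamp is next.

>>> play_rows(plan=[[[0.36,0.92,0],[0,0,0],1],[[0.36,0.92,0],[0,0,0],1],[[0.36,0.92,0],[0,0,0],1],[[0.36,0.92,0],[0,0,0],1],[[0.36,0.92,0],[0,0,0],1],[[0.36,0.92,0],[0,0,0],1],[[0.36,0.92,0],[0,0,0],1],[[0.36,0.92,0],[0,0,0],1],[[0.36,0.92,0],[0,0,0],1],[[0.36,0.92,0],[0,0,0],1],[[0.36,0.92,0],[0,0,0],1],[[0.36,0.92,0],[0,0,0],1],[[0.36,0.92,0],[0,0,0],1],[[0.36,0.92,0],[0,0,0],1],[[0,0,0.6],[0,0,0],1],[[0,0,0.6],[0,0,0],1],[[0,0,0],[0,0,0],1]])

```text
clock: 12.6
position: [0.5242, 0.1481, 0.1866]
tool_rot: [-3.14, -0.002, 2.961]
force: [0.7, 1.0, 0.1]
grip_width: -0.0
finger_force: 0.0
```

```bash
python3 g.py joint .95 .8 .6 .4 .2 0
```

```text
12.6 [0.5242 0.1481 0.1866] [-3.1397 -0.0022  2.9612] F [0.6766 0.9819 0.1393] w -7.879959946315971e-06
0.95 goal [0.52   0.1505 0.1601] units [0.1826 0.0659 1.0624] step 
0.8 goal [0.5108 0.1522 0.1537] units [0.554  0.0663 1.3192] step [0.3714 0.0003 0.2568]
0.6 goal [0.5003 0.1541 0.1431] units [0.9817 0.0669 1.7422] step [0.4277 0.0006 0.4231]
0.4 goal [0.492  0.1556 0.1307] units [1.3168 0.0677 2.2419] step [0.3351 0.0008 0.4996]
0.2 goal [0.4864 0.1567 0.1168] units [1.546  0.0686 2.7981] step [0.2292 0.0009 0.5562]
0.0 goal [0.4717 0.1593 0.102 ] units [2.1402 0.0695 3.3898] step [0.5941 0.0009 0.5917]
```

>>> play_rows(plan=[[[0.18,0.07,0.5],[0,0,0],1],[[0,0,0.46],[0,0,0],1],[[0.12,0,0.1],[0,0,0],1],[[0.12,0,0.1],[0,0,0],1],[[0.12,0,0.1],[0,0,0],1],[[0.12,0,0.11],[0,0,0],1],[[0.12,0,0.12],[0,0,0],1],[[0.12,0,0.12],[0,0,0],1],[[0.11,0,0.12],[0,0,0],1],[[0.08,0,0.12],[0,0,0],1],[[0.08,0,0.12],[0,0,0],1],[[0.08,0,0.12],[0,0,0],1],[[0.08,0,0.12],[0,0,0],1]])

```text
clock: 14.22
position: [0.4924, 0.1569, 0.1328]
tool_rot: [3.141, 0.0, 2.962]
force: [0.8, -0.2, 0.6]
grip_width: -0.0004
finger_force: 0.9
```

```bash
python3 g.py joint .4 .2 0
python3 - <<'E'
from h import *
f=grab_frame("scene")
cv2.imwrite("pics/e.png",cv2.resize(f["pixels"][140:240,260:393],(798,600),interpolation=2)[:,:,::-1])
E
```

```text
14.225 [0.4924 0.1569 0.1328] [3.1415 0.0002 2.9623] F [ 0.8383 -0.2238  0.5655] w -0.0003584170493731338
0.4 goal [0.492  0.1556 0.1307] units [ 0.0071 -0.0547  0.0863] step 
0.2 goal [0.4864 0.1567 0.1168] units [ 0.2377 -0.0546  0.642 ] step [0.2306 0.0001 0.5557]
0.0 goal [0.4717 0.1593 0.102 ] units [ 0.8332 -0.0542  1.2323] step [0.5956 0.0004 0.5903]
```

View pics/e.png

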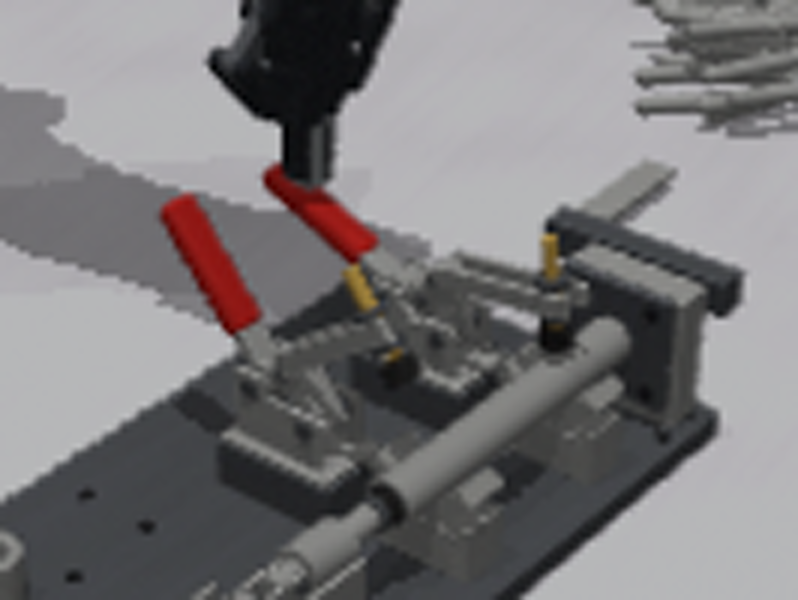

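The fingertips (crop 310,185) press the joint clamp's grip with the lever about half down. Its arm tip (550,340) is reaching the tube.

>>> play_rows(plan=[[[0.06,-0.03,0.13],[0,0,0],1],[[0.06,-0.02,0.13],[0,0,0],1],[[0.06,0,0.13],[0,0,0],1],[[0.06,0,0.13],[0,0,0],1],[[0.06,0,0.13],[0,0,0],1],[[0.06,0,0.13],[0,0,0],1],[[0.06,0,0.13],[0,0,0],1],[[0.06,0,0.13],[0,0,0],1],[[0.04,0,0.12],[0,0,0],1],[[0.03,0,0.06],[0,0,0],1],[[0,0,0],[0,0,0],1]])

```text
clock: 15.65
position: [0.4783, 0.1581, 0.1023]
tool_rot: [-3.141, -0.001, 2.962]
force: [-1.2, 0.1, 1.1]
grip_width: -0.0002
finger_force: 0.0
```

>>> play_rows(plan=[[[0,0,0.04],[0,0,0],1],[[0,0,0.04],[0,0,0],1],[[0,0,0],[0,0,0],1]])

```text
clock: 16.02
position: [0.4786, 0.1581, 0.1004]
tool_rot: [-3.141, -0.0, 2.962]
force: [0.2, 0.6, -0.3]
grip_width: -0.0002
finger_force: 0.0
```

>>> play_rows(plan=[[[0,0,0.03],[0,0,0],1],[[0,0,0],[0,0,0],1]])

```text
clock: 16.27
position: [0.4787, 0.1581, 0.0997]
tool_rot: [-3.142, -0.0, 2.962]
force: [-1.5, 0.2, -0.4]
grip_width: -0.0005
finger_force: 0.5
```

>>> play_rows(plan=[[[0,0,0.03],[0,0,0],1],[[0,0,0],[0,0,0],1]])

```text
clock: 16.52
position: [0.4788, 0.1582, 0.0993]
tool_rot: [3.141, 0.0, 2.962]
force: [-4.3, -0.7, 10.5]
grip_width: -0.0002
finger_force: 5.3
```

>>> play_rows(plan=[[[0,0,0.03],[0,0,0],1],[[0,0,0],[0,0,0],1]])

```text
clock: 16.77
position: [0.4788, 0.1581, 0.099]
tool_rot: [3.141, 0.0, 2.962]
force: [-7.0, -1.3, 22.4]
grip_width: -0.0001
finger_force: 11.4
```

>>> play_rows(plan=[[[0,0,-0.3],[0,0,0],1],[[0,0,-0.9],[0,0,0],1],[[0,0,-0.9],[0,0,0],1],[[0,0,-0.9],[0,0,0],1],[[0,0,-0.9],[0,0,0],1],[[0,0,-0.6],[0,0,0],1],[[0,0,0],[0,0,0],1]])

```text
clock: 17.65
position: [0.4791, 0.1583, 0.2114]
tool_rot: [3.141, 0.001, 2.962]
force: [-0.0, 0.6, -1.3]
grip_width: 0.0003
finger_force: 0.0
```

```bash
python3 g.py outer .95 .4 0
```

```text
17.65 [0.4791 0.1583 0.2114] [3.1406 0.0013 2.9623] F [-0.0434  0.5903 -1.2946] w 0.0002594520149472047
0.95 goal [0.5034 0.0496 0.1601] units [-1.7291 -4.1042  2.0506] step 
0.4 goal [0.4754 0.0547 0.1307] units [-0.5908 -4.1046  3.2262] step [ 1.1383 -0.0004  1.1755]
0.0 goal [0.4551 0.0584 0.102 ] units [ 0.2365 -4.1051  4.3713] step [ 0.8273 -0.0006  1.1451]
```

>>> play_rows(plan=[[[-0.36,-0.82,0],[0,0,0],1],[[-0.36,-0.82,0],[0,0,0],1],[[-0.36,-0.82,0],[0,0,0],1],[[-0.36,-0.82,0],[0,0,0],1],[[-0.35,-0.82,0],[0,0,0],1],[[0,0,0.5],[0,0,0],1],[[0,0,0.5],[0,0,0],1],[[0,0,0],[0,0,0],1]])

```text
clock: 18.65
position: [0.5036, 0.0499, 0.1843]
tool_rot: [-3.141, -0.002, 2.963]
force: [-0.2, 0.3, 0.9]
grip_width: 0.0003
finger_force: 0.0
```

```bash
python3 g.py outer .95 .4 0
```

```text
18.65 [0.5036 0.0499 0.1843] [-3.1407 -0.0023  2.9633] F [-0.2046  0.3011  0.9369] w 0.00030186050887887
0.95 goal [0.5034 0.0496 0.1601] units [ 0.0059 -0.0099  0.9698] step 
0.4 goal [0.4754 0.0547 0.1307] units [ 1.14   -0.0069  2.1494] step [1.1341 0.0029 1.1796]
0.0 goal [0.4551 0.0584 0.102 ] units [ 1.9632 -0.0045  3.2975] step [0.8232 0.0024 1.148 ]
```

>>> play_rows(plan=[[[0,0,0.5],[0,0,0],1],[[0,0,0.46],[0,0,0],1],[[0.12,0,0.1],[0,0,0],1],[[0.12,0,0.1],[0,0,0],1],[[0.12,0,0.1],[0,0,0],1],[[0.12,0,0.11],[0,0,0],1],[[0.12,0,0.12],[0,0,0],1],[[0.12,0,0.12],[0,0,0],1],[[0.11,0,0.12],[0,0,0],1],[[0.08,0,0.12],[0,0,0],1],[[0.08,0,0.12],[0,0,0],1],[[0.08,0,0.12],[0,0,0],1],[[0.08,0,0.12],[0,0,0],1]])

```text
clock: 20.27
position: [0.4762, 0.0544, 0.1304]
tool_rot: [3.142, 0.0, 2.962]
force: [2.1, -0.0, 1.2]
grip_width: -0.0002
finger_force: 1.0
```

```bash
python3 g.py outer .4 .2 0
python3 - <<'E'
from h import *
f=grab_frame("scene")
cv2.imwrite("pics/f.png",cv2.resize(f["pixels"][140:240,260:393],(798,600),interpolation=2)[:,:,::-1])
E
```

```text
20.275 [0.4762 0.0544 0.1304] [3.1415 0.0004 2.9622] F [ 2.1166 -0.0331  1.212 ] w -0.00016973680270757825
0.4 goal [0.4754 0.0547 0.1307] units [ 0.0328  0.0065 -0.0121] step 
0.2 goal [0.4698 0.0558 0.1168] units [0.2634 0.0066 0.5435] step [0.2306 0.0001 0.5556]
0.0 goal [0.4551 0.0584 0.102 ] units [0.859  0.0069 1.1337] step [0.5956 0.0003 0.5902]
```

View pics/f.png

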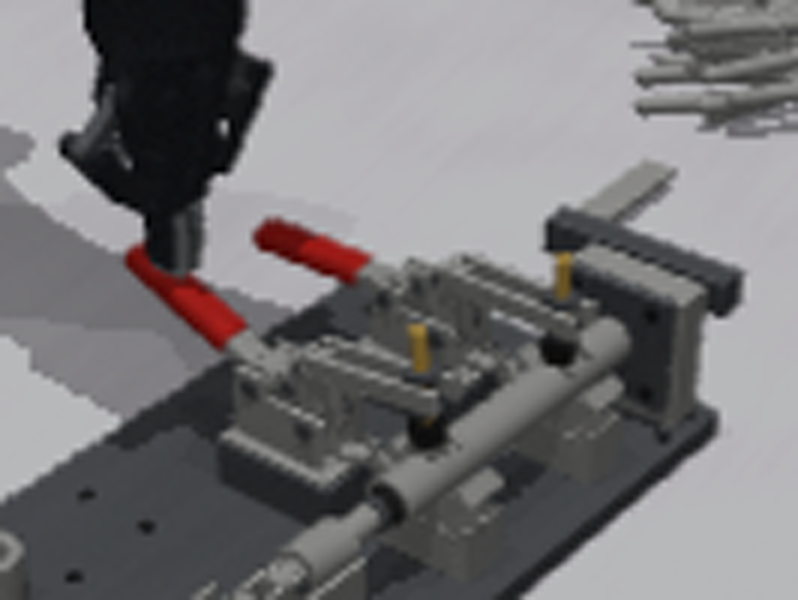

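The joint lever (crop 310,250) is level with its arm on the tube. The fingers (175,260) press the outer grip, which is half down.

>>> play_rows(plan=[[[0.06,0,0.13],[0,0,0],1],[[0.06,0,0.13],[0,0,0],1],[[0.06,0,0.13],[0,0,0],1],[[0.06,0,0.13],[0,0,0],1],[[0.06,0,0.13],[0,0,0],1],[[0.06,0,0.13],[0,0,0],1],[[0.06,0,0.13],[0,0,0],1],[[0.06,0,0.12],[0,0,0],1],[[0.04,0,0.1],[0,0,0],1],[[0.03,0,0.06],[0,0,0],1],[[0,0,0],[0,0,0],1]])

```text
clock: 21.7
position: [0.4623, 0.0568, 0.1006]
tool_rot: [-3.141, -0.001, 2.962]
force: [-0.0, -0.1, 0.1]
grip_width: 0.0004
finger_force: 0.0
```

>>> play_rows(plan=[[[0,0,0.03],[0,0,0],1],[[0,0,0.03],[0,0,0],1],[[0,0,0],[0,0,0],1]])

```text
clock: 22.08
position: [0.4623, 0.0568, 0.0994]
tool_rot: [-3.142, -0.001, 2.962]
force: [-4.0, 0.3, 10.3]
grip_width: 0.0
finger_force: 5.0
```

>>> play_rows(plan=[[[0,0,0.03],[0,0,0],1],[[0,0,0],[0,0,0],1]])

```text
clock: 22.32
position: [0.4623, 0.0569, 0.0991]
tool_rot: [3.141, -0.001, 2.962]
force: [-7.5, 0.6, 23.8]
grip_width: -0.0002
finger_force: 11.9
```

>>> play_rows(plan=[[[0,0,-0.3],[0,0,0],1],[[0,0,-0.9],[0,0,0],1],[[0,0,-0.9],[0,0,0],1],[[0,0,-0.9],[0,0,0],1],[[0,0,-0.9],[0,0,0],1],[[0,0,-0.9],[0,0,0],1],[[0,0,0],[0,0,0],1]])

```text
clock: 23.2
position: [0.4632, 0.057, 0.2198]
tool_rot: [3.14, 0.002, 2.962]
force: [0.0, -0.2, -0.3]
grip_width: -0.0
finger_force: 0.0
```

Run:
```python
from h import *
f=grab_frame("scene")
cv2.imwrite("pics/g.png",cv2.resize(f["pixels"][150:280,220:393],(798,600),interpolation=2)[:,:,::-1])
```

```text
(no output)
```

View pics/g.png

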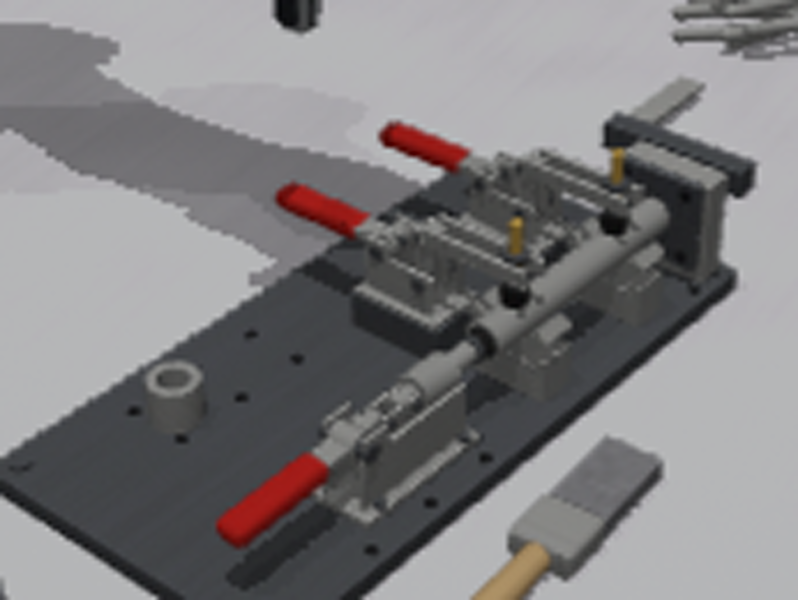

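All three levers (crop 270,500; 425,145; 320,210) are level. The tube end (655,215) is on the flange, the bush has not moved and the gripper is clear.

```bash
python3 -c "
from workcell import bot
print(bot.job_done())"
```

```text
the job is handed in; nothing more can be done
None
```

I pressed all three clamps to their stops in the order asked (push clamp, joint clamp, outer clamp); the last picture shows the levers level and the tube against the flange, and the job was handed in at about 23 s.

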